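# Hold-down bar and hasp on a jeweller's stamping jig

### The arm

A 6-joint arm with a two-finger parallel gripper is mounted at the origin on the work surface. World frame = base frame: x ahead of the robot, y to its left, z up, the work surface at z = 0. Lengths are in m, angles in rad, forces in N, time in s.
With the tool pointing down it reaches from about 0.35 to 0.775 m from the base axis. Payload 7.3 kg.
Tool frame: the origin (TCP) lies on the front face of the gripper's body, between the roots of the fingers; the fingertips stand ahead of it and the grasp point (between the pads) lies 47 mm ahead of it (finger_overhang is the z of the fingertips in the tool frame, in m); z points along the fingers, y is the line along which they close (so a half turn about z gives the same grasp; the last joint's range is limited). The gripper opens to 92 mm and grips with 3 to 60 N. Pads are 19 mm wide; open, the fingers measure 130 mm over their backs; the gripper's body (75 mm by 190 mm) begins 47 mm behind the grasp point.
Start: joints at [-1.404, 0.342, 1.524, -0, 1.275, -0.146], TCP at [0.162, -0.5, 0.292] pointing down, gripper open.
Joint ranges: [-2.53, 2.53], [-0.77, 2.02], [0.04, 2.7], [-1, 4.14], [0.28, 2.66], [-3.11, 3.11]. Speed limits (rad/s): [2.57, 2.57, 3.14, 3.14, 3.14, 3.14].

### API

Orientations are given as [roll, pitch, yaw] about the fixed x, y, z axes, in that order (R = Rz(yaw) Ry(pitch) Rx(roll)).
In Python, from cell import * gives the robot as it stands. The module is installed in compiled form; this text tells all that it offers.
- The arm moves only by the tool arm_command, never from a script. Its argument "series" is a list of rows, each an object of numbers: "x", "y", "z": the shift along the tool's x, y, z in mm; "rx", "ry", "rz": the turn, a rotation vector about the tool's x, y, z in degrees. A call has 1 to 20 rows; each row is the pose to reach, as a shift and turn from the pose commanded when the call began, along the tool's axes at that moment; what a row does not reach only later rows make up. A row lasts 1/10 s, in which the tool goes at most 50 mm and 8.59 degrees, less where a joint would pass 70% of its speed; a pose out of reach is approached as far as the arm can. A call with a gripper value outside its range is refused whole. "hand" is the finger opening in mm, from 0 to 91.8, set as the call begins (left out, the last holds). The fingers move at their own pace and stop on an object; "squeeze" is the grip in N (left out, the last holds). Time passes only in rows, so rows that repeat a pose let the fingers close. It gives the time, the measured TCP pose, the force, the opening and the grip force at its end, in the units of the state.
- observe(): the state, without advancing time (a new reading comes with each control period).
- read_camera(name): name is "side" or "top"; returns a dict with "pixels" (384x512x3 uint8, blue, green, red), "K" (3x3 intrinsics, pixels), "rvec" (rotation vector, rad) and "tvec" (3), from world to camera coordinates, as OpenCV has them. Camera axes: x right, y down, z forward; pixel columns grow to the right and rows downward; lengths in m; the calibration is good to about 2 mm. A picture is of the moment at which its call begins. There is no depth.
- hand_in(): hands the job in; it is judged then, once.
Trained networks look in a picture, given as the dict that the camera call returned (one of the last four; its "shot" number tells which), for a name from the list of things; names that differ only in an ending like _2 or _b are one class to them, and where a whole thing is asked for, a point or a joint stands for the part that bears it (a point fixed in the world has none). Each returns a list of dicts, best first, with "confidence" (0 to 1); they miss things now and then, are a little off and sometimes report something else, mostly with a low value. They report only what shows in the picture. A call takes as long as a camera call. They do not tell look-alikes from the thing itself.
- boxes_of(picture, query): "point" ([x, y, z] in m, in world coordinates, good to about 4 mm: the middle of the surface that is visible of it).
- trace(picture, query): "pixels" (384x512 bool, what is visible of it).
- mark_of(picture, query): "point" ([x, y, z] in m, in world coordinates, good to about 4 mm: a listed point, or the origin of a listed thing).
The state is a dict: "time": time; "qpos": joint angles; "qvel": joint speeds; "joint_efforts": joint torques, N m; "tool_pos": TCP position; "tool_rot": TCP orientation; "contact_force": force on the tool from outside, world axes, zero at the start; "torque": the same for the moment, N m; "opening": finger opening in m; "grip_force": force on a finger pad.
Only numpy, scipy, OpenCV 4.12 (cv2) and the standard library are available. Lean on these libraries where they do the work, as an engineer would, in place of code of your own. Each camera call takes 0.05 s, during which the arm holds its last target. There are 200 camera calls.

### The job

Get the stamping jig ready: gently lay the steel hold-down bar, orange grip upwards, down into the notches of both uprights so that it spans the brass blank with its ends sticking out evenly, and then swing the brass hasp right over and fully down across the bar. The hasp may be in the way at first; if so, swing it clear. Do not drop the bar, and leave the blank and the other tools where they lie.

Things in the scene. Friction and masses are not known exactly. Their poses are not given: they have to be found in the camera images.
- jig: Stamping jig, fixed: wooden base 130 x 230 x 15 mm. Origin: centre of its underside, on the bench; x across, y along it from upright to upright, z up. Dark anvil 100 x 86 mm in the middle, top at z = 40 mm, blank on it. Aluminium uprights at y = +80 and -80 mm, 64 mm in x, 24 in y, top z = 61 mm, notched at x = 0 for the bar, which runs along y. Hasp on the y = -80 mm upright.
- notch_a (a point): Middle of the notch floor of the upright without hasp (jig x = 0, y = +80, z = 46 mm). Notch open at the top, running along jig y, 24 mm long, 27 mm wide at the floor, flared to about 40 mm at the top; bar's underside rests on the floor.
- notch_b (a point): The same for the upright with the hasp (jig x = 0, y = -80, z = 46 mm). A wire staple stands on this upright at jig x = +26 mm, 75 mm above the bench; it comes up through the slot of the closed hasp.
- bar: Hold-down bar, loose on the grey pad: flat steel bar 200 x 22 x 10 mm, long along its own x, with an upright orange grip on the middle of its top, 50 mm along x, 14 mm across (y), from z = 10 to 34 mm. Origin: centre of its underside; z up. About 0.3 kg.
- hasp (a joint): Angle of the hasp, rad: 0 = fully down, level across the notch of the -y upright; grows as it swings up and back; 1.57 = straight up; 2.0 = leaning back at its stop. Stiff: stays where it is left. A slotted brass strap 27 mm wide, 5 mm thick, with a red cross handle at its free end. Below about 1.5 it is in the way of a bar coming down from above.
- hasp_hinge (a point): Middle of the hasp's hinge line, which runs along jig y (jig x = -37, y = -80, z = 64 mm).
- hasp_grip (a point): Centre of the hasp's red cross handle: a round rod, 13 mm thick, 44 mm long, parallel to the hinge line (jig y), 89 mm from the hinge. It can be pinched across its two ends from above; it then turns between the fingers as the hasp swings. It is at jig x = +52, z = 64 mm when the hasp is fully down.
- blank: Brass blank, loose on the jig's anvil under the place of the bar: flat plate 90 x 30 x 4 mm, long along its own x. Origin: centre of its underside. Its top is 2 mm below the laid bar.
- pad: Grey pad, fixed to the bench, 220 x 210 x 3 mm, on which bar, file, punch cup and steel block lie. Origin: centre of its underside.
- file: Bystander: flat file 200 x 22 x 18 mm, long along its own x, wooden handle. Origin: underside, middle.
- cup: Bystander: orange square cup of steel punches, 44 x 44 mm, 72 mm high. Origin: centre of its underside.
- block: Bystander: steel block 60 x 44 x 22 mm. Origin: centre of its underside.
- clamp: Bystander: wooden ring clamp lying on the bench, 145 x 30 x 25 mm, long along its own x. Origin: underside, middle.
- bottle: Bystander: green bottle standing behind the jig, 48 mm across, 130 mm high. Origin: centre of its underside.
- punch: Bystander: steel punch lying in front of the jig, 110 x 12 x 12 mm, long along its own x. Origin: underside, near its middle.
- jar: Bystander: amber jar, 54 mm across, 85 mm high. Origin: centre of its underside.
Things that resemble listed ones, but are neither listed nor needed, are in the scene too. Several things have the shape of the bar; the one meant has the colours described above.

How it is judged:
By the outcome, as a careful person would: the job done as asked, in the order asked, and still so for the second after the job is handed in, with the robot touching nothing.
It also fails if it takes over 72 s, if anything falls off the work surface, if the arm or the gripper's body presses on something with over 40 N, if the wrist force passes 120 N, or if a joint passes its speed limit or range.

## Working session

There is one attempt and no reset: what is moved stays moved. The work goes in short steps, Python scripts to look and compute and a tool call to move; the robot and the scene stay as the last step left them, time stands still between calls to the robot, and variables do not carry over. Pictures are saved under pics/ and viewed, at most 10 in all, crops included, and the job is handed in when it is done.

Besides the shell and the picture viewer there is one more tool, called after ">>>" as name(argument=value, ...) on one line, values as JSON. arm_command: Moves the arm, as the interface text tells. Its arguments: {"type":"object","properties":{"series":{"type":"array"},"hand":{"type":"number"},"squeeze":{"type":"number"}},"required":["series"]}

```bash
mkdir -p pics; cat > h.py <<'E'
from cell import *
import numpy as np, cv2
from scipy.spatial.transform import Rotation as R
np.set_printoptions(precision=4,suppress=True)
def proj(c,P): return cv2.projectPoints(np.array(P,float).reshape(-1,3),np.array(c['rvec'],float),np.array(c['tvec'],float),np.array(c['K'],float),None)[0].reshape(-1,2)
def ray(c,uv,z):
    Rm=cv2.Rodrigues(np.array(c['rvec'],float))[0]; t=np.array(c['tvec'],float).ravel()
    o=-Rm.T@t; d=Rm.T@np.linalg.inv(np.array(c['K'],float))@np.array([*uv,1.]); return o+d*(z-o[2])/d[2]
E
python3 - <<'E'
from h import *
s=observe(); print(s['time'],s['tool_pos'],s['tool_rot'],s['opening'])
t=read_camera('top'); d=read_camera('side')
cv2.imwrite('pics/a.png',np.vstack([cv2.resize(t['pixels'],(768,576))]))
cv2.imwrite('pics/b.png',cv2.resize(d['pixels'],(768,576)))
for c,n in((t,'top'),(d,'side')):
    for q in ['jig','notch_a','notch_b','bar','hasp_hinge','hasp_grip','blank','file','cup','block','clamp','bottle','punch','jar','pad']:
        for m in mark_of(c,q)[:4]: print(n,q,np.array(m['point']),round(m['confidence'],2),proj(c,m['point'])[0].round())
E
```

```text
0.0 [ 0.1615 -0.4992  0.2915] [-3.14   -0.0002  0.3128] 0.09193318013669663
top jig [ 0.5324 -0.2123 -0.0002] 0.87 [344. 177.]
top notch_a [ 0.525  -0.1299  0.047 ] 0.96 [321. 177.]
top notch_a [ 0.547  -0.2842  0.0471] 0.64 [370. 170.]
top notch_b [ 0.525  -0.1299  0.047 ] 0.96 [321. 177.]
top notch_b [ 0.547  -0.2842  0.0471] 0.64 [370. 170.]
top bar [ 0.7023  0.4715 -0.0038] 0.93 [132. 127.]
top bar [0.5039 0.2043 0.001 ] 0.77 [214. 187.]
top bar [ 0.2367  0.2688 -0.0037] 0.59 [194. 271.]
top hasp_hinge [ 0.5081 -0.2899  0.0643] 0.7 [374. 181.]
top hasp_grip [ 0.5407 -0.2893  0.1484] 0.73 [382. 167.]
top blank [ 0.5304 -0.2089  0.0413] 0.7 [346. 175.]
top blank [ 0.5294 -0.2107 -0.0015] 0.47 [343. 178.]
top file [0.4503 0.2228 0.0037] 0.69 [208. 203.]
top cup [0.6194 0.2279 0.0045] 0.59 [207. 151.]
top cup [ 0.5425 -0.2915  0.1447] 0.4 [383. 166.]
top block [0.5736 0.1278 0.0044] 0.75 [238. 165.]
top clamp [ 0.4126 -0.0004 -0.0051] 0.85 [279. 215.]
top bottle [ 0.6445 -0.149   0.0002] 0.81 [323. 142.]
top bottle [ 0.5313 -0.2056  0.0379] 0.18 [344. 175.]
top punch [ 0.4384 -0.2069
[... 860 characters left out ...]
0.62 [308. 123.]
side blank [ 0.5294 -0.2068  0.0387] 0.68 [296. 158.]
side blank [ 0.5074 -0.2959  0.0642] 0.33 [315. 145.]
side file [0.451  0.2187 0.0046] 0.65 [231. 229.]
side cup [0.6159 0.2326 0.003 ] 0.6 [193. 210.]
side block [ 0.5729  0.1277 -0.0001] 0.58 [225. 202.]
side clamp [ 0.4155 -0.0016  0.0009] 0.71 [284. 203.]
side clamp [ 0.5193  0.2043 -0.0021] 0.33 [219. 220.]
side bottle [ 0.6396 -0.152   0.0017] 0.74 [264. 162.]
side bottle [ 0.5311 -0.2126 -0.0006] 0.3 [296. 166.]
side punch [ 0.4359 -0.2082  0.002 ] 0.44 [315. 175.]
side jar [ 0.6734 -0.001  -0.0009] 0.69 [230. 176.]
side jar [0.6156 0.2307 0.0011] 0.67 [194. 211.]
side pad [ 0.5201  0.2034 -0.0026] 0.76 [219. 220.]
```

View pics/a.png

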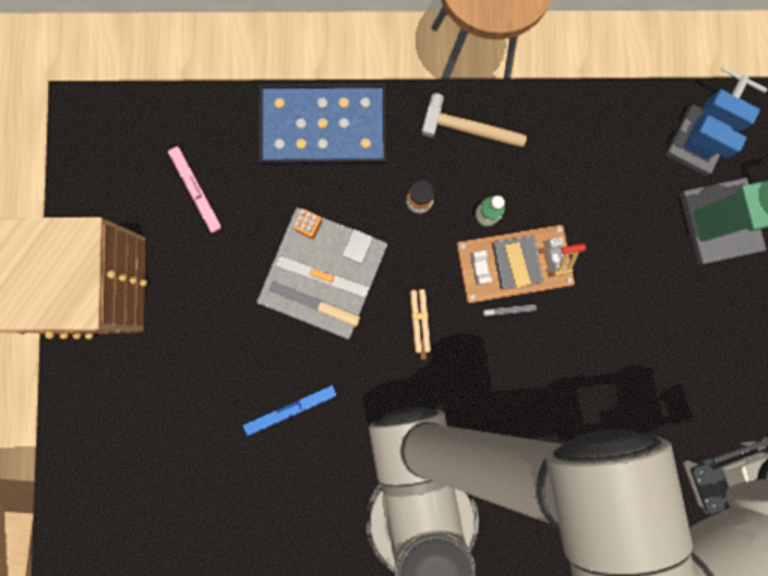

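View pics/b.png

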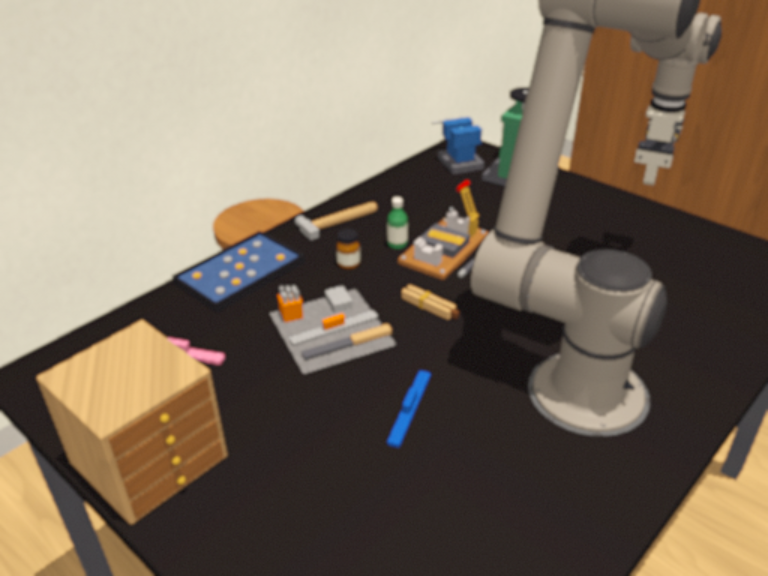

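The steel bar with the orange grip is at about (320,275) in the top picture. These could be mistaken for it:
- pink bar at (195,190)
- blue bar at (290,410)
- file at (310,303)
- the orange cup at (307,222), by its colour

All pixels are in the 768-wide top view. I choose the steel bar with the orange grip. The hasp stands at about 1.2 rad with its handle at (572,250), so it has to swing back first.

```bash
python3 - <<'E'
from h import *
import cell; print([k for k in dir(cell) if not k.startswith('_')], getattr(cell,'finger_overhang',None))
Q=['notch_a','bar','hasp_hinge','hasp_grip','blank','jig','cup','bottle','file']
acc={}
for i in range(5):
  for n in('top','side'):
    c=read_camera(n)
    for q in Q:
        for m in mark_of(c,q):
            if m['confidence']>.3: acc.setdefault((q,n),[]).append(m['point'])
    if i==0:
        for q in('bar','jig','file','cup'):
            M=[ (boxes_of,0)]
            for r in trace(c,q)[:3]:
                px=np.argwhere(r['pixels'])[:,::-1]
                if len(px)<10: continue
                g=np.array([ray(c,p,{'bar':.013,'jig':.02}.get(q,.01))[:2] for p in px])
                (cx,w,a)=cv2.minAreaRect((g*1000).astype(np.float32)); e=np.linalg.eigh(np.cov(g.T))[1][:,1]
                print(n,q,round(r['confidence'],2),np.array(cx),np.array(w),a,'pca',np.arctan2(e[1],e[0]))
    if i==0 and n=='top':
        cr=cv2.resize(c['pixels'][130:230,170:410],(792,330),interpolation=cv2.INTER_CUBIC); cv2.imwrite('pics/c.png',cr)
for (q,n),v in acc.items():
    v=np.array(v)
    # clusters
    used=np.zeros(len(v),bool)
    for i in range(len(v)):
        if used[i]: continue
        k=np.linalg.norm(v-v[i],axis=1)<.03; used|=k
        if k.sum()>=3: print(q,n,k.sum(),v[k].mean(0),v[k].std(0))
E
```

```text
['IKError', 'boxes_of', 'finger_overhang', 'hand_in', 'mark_of', 'observe', 'read_camera', 'trace'] 0.0655
top bar 0.91 [235.3394 268.4977] [ 26.5832 199.6899] 22.41386604309082 pca 1.9716496086479685
top bar 0.9 [703.7684 473.5039] [201.9792  24.0354] 28.33210563659668 pca -2.6499138135144635
top bar 0.79 [512.8491 202.1796] [199.8855  24.1574] 69.8297348022461 pca 1.2218563926425752
top jig 0.71 [ 537.6993 -224.7338] [128.7488 266.1637] 9.29128646850586 pca 1.7339953089319375
top file 0.7 [455.4819 218.6849] [196.0654  21.7205] 67.49369812011719 pca 1.1721323659232463
top cup 0.8 [625.3775 232.4137] [54.6053 53.4545] 63.46580123901367 pca 0.8276626536096832
side bar 0.95 [512.6501 202.1673] [198.9368  58.7076] 69.8926773071289 pca 1.2299944013495476
side bar 0.55 [225.5285 278.0659] [ 25.6491 204.3601] 23.79277801513672 pca 1.9850751350962896
side bar 0.53 [661.3236 455.624 ] [130.1965  35.3292] 16.247570037841797 pca -2.9177143538300787
side jig 0.76 [ 549.8552 -296.5016] [158.7069 474.1949] 16.519336700439453 pca 1.9107420645963409
side file 0.63 [453.9883 216.4307] [203.8452  48
[... 896 characters left out ...]
  0.0465] [0.0011 0.0004 0.0008]
notch_a side 5 [ 0.5455 -0.2864  0.0463] [0.0016 0.0013 0.0012]
bar side 4 [0.7044 0.4771 0.0013] [0.0015 0.0012 0.0004]
bar side 4 [0.5105 0.2004 0.0016] [0.0011 0.0018 0.001 ]
bar side 5 [0.234  0.2684 0.0006] [0.0006 0.0011 0.001 ]
hasp_hinge side 5 [ 0.5066 -0.2926  0.0662] [0.0006 0.0006 0.0011]
hasp_grip side 5 [ 0.5434 -0.2905  0.1505] [0.0012 0.001  0.0008]
blank side 4 [ 0.526  -0.2056  0.0382] [0.0005 0.0011 0.0008]
jig side 5 [ 0.5331 -0.2104  0.0002] [0.0022 0.0011 0.0024]
cup side 5 [0.6162 0.2319 0.0027] [0.001  0.0022 0.001 ]
bottle side 5 [ 0.6407 -0.1498  0.0013] [0.0013 0.0019 0.001 ]
file side 5 [0.4508 0.2179 0.0042] [0.0013 0.0017 0.0005]
```

View pics/c.png

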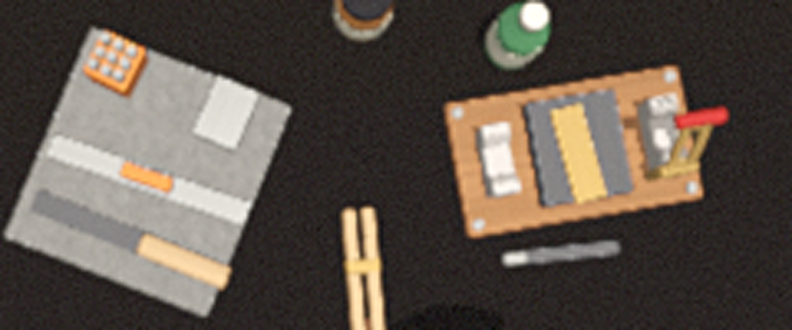

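The crop confirms the choice: the plain steel bar with the orange grip at crop (147,176), between the cup and the file. The jig's hasp is half up with its red handle at crop (702,116), and no look-alike lies nearer. Next I work out the approach to the hasp handle.

```bash
cat >> h.py <<'E'
YAW=0.155; C=np.array([.5332,-.208]); ex=np.array([np.cos(YAW),np.sin(YAW)]); ey=np.array([-ex[1],ex[0]])
def jw(x,y,z): return np.array([*(C+x*ex+y*ey),z])
def go(p,yaw=None,s=None):
    "grasp point target p, tool down with yaw -> tool shift mm and rotvec deg"
    s=s or observe(); R0=R.from_euler('xyz',s['tool_rot']); 
    R1=R0 if yaw is None else R.from_euler('xyz',[np.pi,0,yaw])
    t=np.array(p)-R1.apply([0,0,.047])
    print('shift',(R0.inv().apply(t-np.array(s['tool_pos']))*1000).round(1),'turn',np.degrees((R0.inv()*R1).as_rotvec()).round(2))
E
python3 - <<'E'
from h import *
go([.543,-.289,.23],.155); go([.543,-.289,.150],.155)
E
```

```text
shift [427.7 -83.   15.2] turn [0.01 0.   9.04]
shift [427.7 -83.   95.2] turn [0.01 0.   9.04]
```

>>> arm_command(series=[{"x": 214, "y": -41, "z": 8, "rz": 4.5}, {"x": 214, "y": -41, "z": 8, "rz": 4.5}, {"x": 214, "y": -41, "z": 8, "rz": 4.5}, {"x": 214, "y": -41, "z": 8, "rz": 4.5}, {"x": 428, "y": -83, "z": 15, "rz": 9}, {"x": 428, "y": -83, "z": 15, "rz": 9}, {"x": 428, "y": -83, "z": 15, "rz": 9}, {"x": 428, "y": -83, "z": 15, "rz": 9}, {"x": 428, "y": -83, "z": 15, "rz": 9}, {"x": 428, "y": -83, "z": 15, "rz": 9}, {"x": 428, "y": -83, "z": 15, "rz": 9}, {"x": 428, "y": -83, "z": 15, "rz": 9}], hand=80, squeeze=15)

```text
invalid input
```

>>> arm_command(series=[{"x": 214, "y": -41, "z": 8, "rx": 0, "ry": 0, "rz": 4.5}, {"x": 214, "y": -41, "z": 8, "rx": 0, "ry": 0, "rz": 4.5}], hand=80)

```text
time: 7.2
tool_pos: [0.2493, -0.4515, 0.2885]
tool_rot: [3.141, -0.0, 0.228]
contact_force: [0.6, -0.8, 0.3]
opening: 0.082
grip_force: 0.0
```

```bash
python3 - <<'E'
from h import *
go([.543,-.289,.23],.155)
E
```

```text
shift [322.9 -91.7  11.5] turn [ 0.02 -0.01  4.21]
```

>>> arm_command(series=[{"x": 323, "y": -92, "z": 11, "rx": 0, "ry": 0, "rz": 4.2}, {"x": 323, "y": -92, "z": 11, "rx": 0, "ry": 0, "rz": 4.2}, {"x": 323, "y": -92, "z": 11, "rx": 0, "ry": 0, "rz": 4.2}, {"x": 323, "y": -92, "z": 11, "rx": 0, "ry": 0, "rz": 4.2}, {"x": 323, "y": -92, "z": 11, "rx": 0, "ry": 0, "rz": 4.2}, {"x": 323, "y": -92, "z": 11, "rx": 0, "ry": 0, "rz": 4.2}, {"x": 323, "y": -92, "z": 11, "rx": 0, "ry": 0, "rz": 4.2}, {"x": 323, "y": -92, "z": 11, "rx": 0, "ry": 0, "rz": 4.2}], squeeze=15)

```text
time: 8.0
tool_pos: [0.5452, -0.284, 0.2767]
tool_rot: [-3.141, -0.001, 0.166]
contact_force: [-0.5, -0.1, 0.7]
opening: 0.0799
grip_force: 0.0
```

```bash
python3 - <<'E'
from h import *
go([.543,-.289,.150],.155)
c=read_camera('top'); d=read_camera('side')
for k in(c,d):
  for q in('hasp_grip','hasp_hinge'): print([(np.array(m['point']),m['confidence']) for m in mark_of(k,q)[:1]])
u=lambda k,p,w:cv2.resize(k['pixels'][p[1]-w:p[1]+w,p[0]-w:p[0]+w],(390,390),interpolation=cv2.INTER_CUBIC)
cv2.imwrite('pics/d.png',np.hstack([u(c,(380,167),45),u(d,(308,120),45)]))
E
```

```text
shift [-3.1  4.7 79.7] turn [-0.05 -0.05  0.63]
[]
[(array([ 0.5103, -0.2891,  0.0641]), 0.45)]
[(array([ 0.5416, -0.2905,  0.1524]), 0.6)]
[(array([ 0.5077, -0.2962,  0.0638]), 0.38)]
```

View pics/d.png

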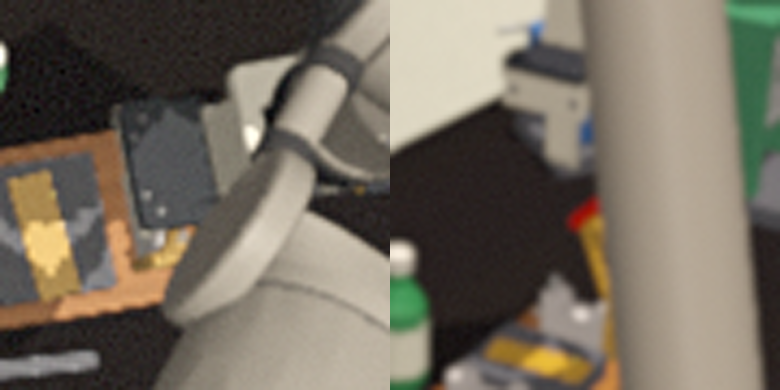

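The left view shows the gripper over the jig's hasp end. In the right view a finger at (565,150) hangs above the red handle at (583,213), which fits. I descend and pinch.

>>> arm_command(series=[{"x": -3, "y": 4, "z": 30, "rx": 0, "ry": 0, "rz": 0.6}, {"x": -3, "y": 4, "z": 55, "rx": 0, "ry": 0, "rz": 0.6}, {"x": -3, "y": 4, "z": 72, "rx": 0, "ry": 0, "rz": 0.6}, {"x": -3, "y": 4, "z": 80, "rx": 0, "ry": 0, "rz": 0.6}, {"x": -3, "y": 4, "z": 80, "rx": 0, "ry": 0, "rz": 0.6}])

```text
time: 8.8
tool_pos: [0.5388, -0.2919, 0.1969]
tool_rot: [-3.14, 0.001, 0.149]
contact_force: [0.8, 0.1, -0.7]
opening: 0.0799
grip_force: 0.0
```

>>> arm_command(series=[{"x": 0, "y": 0, "z": 0, "rx": 0, "ry": 0, "rz": 0}, {"x": 0, "y": 0, "z": 0, "rx": 0, "ry": 0, "rz": 0}, {"x": 0, "y": 0, "z": 0, "rx": 0, "ry": 0, "rz": 0}, {"x": 0, "y": 0, "z": 0, "rx": 0, "ry": 0, "rz": 0}, {"x": 0, "y": 0, "z": 0, "rx": 0, "ry": 0, "rz": 0}, {"x": 0, "y": 0, "z": 0, "rx": 0, "ry": 0, "rz": 0}], hand=30)

```text
time: 9.4
tool_pos: [0.5397, -0.2889, 0.1979]
tool_rot: [-3.137, -0.0, 0.151]
contact_force: [-0.4, 10.0, 4.9]
opening: 0.0437
grip_force: 15.0
```

>>> arm_command(series=[{"x": 0, "y": -2.5, "z": 0, "rx": 0, "ry": 0, "rz": 0}, {"x": -5, "y": -2.5, "z": -2, "rx": 0, "ry": 0, "rz": 0}, {"x": -11, "y": -2.5, "z": -4, "rx": 0, "ry": 0, "rz": 0}, {"x": -17, "y": -2.5, "z": -5.3, "rx": 0, "ry": 0, "rz": 0}, {"x": -24, "y": -2.5, "z": -6.4, "rx": 0, "ry": 0, "rz": 0}, {"x": -31, "y": -2.5, "z": -7, "rx": 0, "ry": 0, "rz": 0}, {"x": -37, "y": -2.5, "z": -7, "rx": 0, "ry": 0, "rz": 0}, {"x": -44, "y": -2.5, "z": -6.5, "rx": 0, "ry": 0, "rz": 0}, {"x": -50, "y": -2.5, "z": -5.6, "rx": 0, "ry": 0, "rz": 0}, {"x": -57, "y": -2.5, "z": -4, "rx": 0, "ry": 0, "rz": 0}, {"x": -63, "y": -2.5, "z": -2.2, "rx": 0, "ry": 0, "rz": 0}, {"x": -66, "y": -2.5, "z": -1.5, "rx": 0, "ry": 0, "rz": 0}])

```text
time: 10.6
tool_pos: [0.4733, -0.299, 0.1987]
tool_rot: [-3.141, 0.0, 0.15]
contact_force: [2.2, 3.6, -1.2]
opening: 0.0436
grip_force: 15.0
```

>>> arm_command(series=[{"x": 0, "y": 0, "z": 0, "rx": 0, "ry": 0, "rz": 0}, {"x": 0, "y": 0, "z": 0, "rx": 0, "ry": 0, "rz": 0}, {"x": 0, "y": 0, "z": 0, "rx": 0, "ry": 0, "rz": 0}], hand=70)

```text
time: 10.9
tool_pos: [0.4742, -0.2994, 0.1991]
tool_rot: [3.14, -0.0, 0.15]
contact_force: [0.2, 0.0, -0.0]
opening: 0.0633
grip_force: 0.0
```

>>> arm_command(series=[{"x": 0, "y": 0, "z": -40, "rx": 0, "ry": 0, "rz": 0}, {"x": 0, "y": 0, "z": -80, "rx": 0, "ry": 0, "rz": 0}])

```text
time: 11.1
tool_pos: [0.4737, -0.2988, 0.2791]
tool_rot: [-3.14, 0.002, 0.15]
contact_force: [0.7, 0.3, 0.8]
opening: 0.0696
grip_force: 0.0
```

```bash
python3 - <<'E'
from h import *
d=read_camera('side')
for q in('hasp_grip','hasp_hinge'): print([(np.array(m['point']),m['confidence']) for m in mark_of(d,q)[:1]])
# bar grasp pose: centre from both cameras; trace angle 69.9deg
b=np.array([.5095,.2030]); a=np.radians(69.9); u=-np.array([np.cos(a),np.sin(a)])
g=b+.010*u; psi=a; print('grasp',g,u,'psi',psi)
for z in (.20,.033): go([*g,z],psi)
E
```

```text
[(array([ 0.434 , -0.2102, -0.0028]), 0.61)]
[(array([ 0.5426, -0.2854,  0.0438]), 0.55)]
grasp [0.5061 0.1936] [-0.3437 -0.9391] psi 1.2199851471440364
shift [ 104.6 -483.3   32.7] turn [  0.41  -0.05 -61.27]
shift [ 103.9 -484.3  199.7] turn [  0.41  -0.05 -61.27]
```

>>> arm_command(series=[{"x": 52, "y": -240, "z": 10, "rx": 0, "ry": 0, "rz": -30}, {"x": 52, "y": -240, "z": 10, "rx": 0, "ry": 0, "rz": -30}, {"x": 52, "y": -240, "z": 10, "rx": 0, "ry": 0, "rz": -30}, {"x": 52, "y": -240, "z": 10, "rx": 0, "ry": 0, "rz": -30}, {"x": 52, "y": -240, "z": 10, "rx": 0, "ry": 0, "rz": -30}, {"x": 105, "y": -483, "z": 33, "rx": 0, "ry": 0, "rz": -61.3}, {"x": 105, "y": -483, "z": 33, "rx": 0, "ry": 0, "rz": -61.3}, {"x": 105, "y": -483, "z": 33, "rx": 0, "ry": 0, "rz": -61.3}, {"x": 105, "y": -483, "z": 33, "rx": 0, "ry": 0, "rz": -61.3}, {"x": 105, "y": -483, "z": 33, "rx": 0, "ry": 0, "rz": -61.3}, {"x": 105, "y": -483, "z": 33, "rx": 0, "ry": 0, "rz": -61.3}, {"x": 105, "y": -483, "z": 33, "rx": 0, "ry": 0, "rz": -61.3}], hand=46)

```text
time: 12.45
tool_pos: [0.5048, 0.1953, 0.2446]
tool_rot: [-3.14, 0.002, 1.223]
contact_force: [-0.6, -1.0, 0.3]
opening: 0.046
grip_force: 0.0
```

```bash
python3 - <<'E'
from h import *
b=np.array([.5095,.2030]); a=np.radians(69.9); u=-np.array([np.cos(a),np.sin(a)]); g=b+.010*u
go([*g,.033],a)
c=read_camera('top'); d=read_camera('side')
for q in('hasp_grip','notch_a','jig'): print(q,[(np.array(m['point']),round(m['confidence'],2)) for k in (c,d) for m in mark_of(k,q)[:2]])
s=observe();f=np.array(s['tool_pos'])
u2=lambda k,p,w:cv2.resize(k['pixels'][p[1]-w:p[1]+w,p[0]-w:p[0]+w],(390,390),interpolation=cv2.INTER_CUBIC)
cv2.imwrite('pics/e.png',np.hstack([u2(c,(355,170),45),u2(d,(225,210),55)]))
E
```

```text
shift [ -0.8   2.1 164.6] turn [-0.1   0.11  0.19]
hasp_grip [(array([ 0.4772, -0.3029,  0.145 ]), 0.48), (array([ 0.4775, -0.3019,  0.1536]), 0.48)]
notch_a [(array([ 0.5479, -0.2852,  0.0465]), 0.78), (array([ 0.5231, -0.1277,  0.0435]), 0.68), (array([ 0.5169, -0.1274,  0.0478]), 0.79), (array([ 0.5452, -0.2841,  0.0483]), 0.55)]
jig [(array([ 0.533 , -0.2138,  0.0036]), 0.96), (array([ 0.5315, -0.2109,  0.0015]), 0.78)]
```

View pics/e.png

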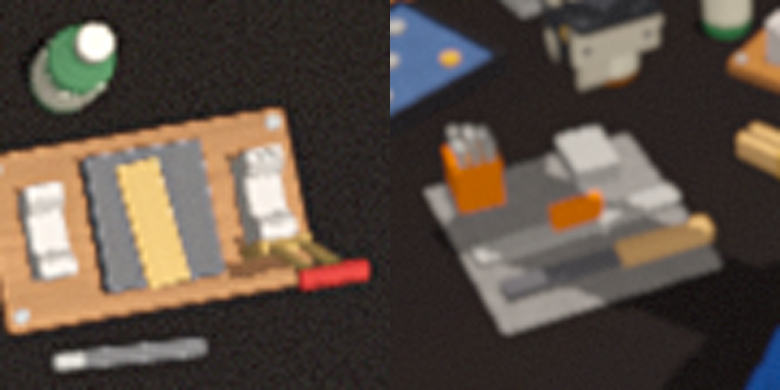

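The left view shows the hasp leaning back over the base edge with its red handle at (335,275), and both notches are free. The right view shows the gripper above the bar's orange grip at (575,208). I descend and grasp gently.

>>> arm_command(series=[{"x": -1, "y": 2, "z": 45, "rx": 0, "ry": 0, "rz": 0.2}, {"x": -1, "y": 2, "z": 85, "rx": 0, "ry": 0, "rz": 0.2}, {"x": -1, "y": 2, "z": 115, "rx": 0, "ry": 0, "rz": 0.2}, {"x": -1, "y": 2, "z": 138, "rx": 0, "ry": 0, "rz": 0.2}, {"x": -1, "y": 2, "z": 152, "rx": 0, "ry": 0, "rz": 0.2}, {"x": -1, "y": 2, "z": 160, "rx": 0, "ry": 0, "rz": 0.2}, {"x": -1, "y": 2, "z": 163, "rx": 0, "ry": 0, "rz": 0.2}, {"x": -1, "y": 2, "z": 163, "rx": 0, "ry": 0, "rz": 0.2}])

```text
time: 13.65
tool_pos: [0.5073, 0.1927, 0.0833]
tool_rot: [3.141, -0.0, 1.217]
contact_force: [-0.5, 1.1, -0.4]
opening: 0.0459
grip_force: 0.0
```

>>> arm_command(series=[{"x": 0, "y": 0, "z": 0, "rx": 0, "ry": 0, "rz": 0}, {"x": 0, "y": 0, "z": 0, "rx": 0, "ry": 0, "rz": 0}, {"x": 0, "y": 0, "z": 0, "rx": 0, "ry": 0, "rz": 0}, {"x": 0, "y": 0, "z": 0, "rx": 0, "ry": 0, "rz": 0}, {"x": 0, "y": 0, "z": 0, "rx": 0, "ry": 0, "rz": 0}, {"x": 0, "y": 0, "z": 0, "rx": 0, "ry": 0, "rz": 0}], hand=4, squeeze=40)

```text
time: 14.25
tool_pos: [0.507, 0.1929, 0.0833]
tool_rot: [3.141, -0.0, 1.217]
contact_force: [0.2, -0.1, 2.7]
opening: 0.014
grip_force: 40.0
```

>>> arm_command(series=[{"x": 0, "y": 0, "z": -5, "rx": 0, "ry": 0, "rz": 0}, {"x": 0, "y": 0, "z": -15, "rx": 0, "ry": 0, "rz": 0}, {"x": 0, "y": 0, "z": -35, "rx": 0, "ry": 0, "rz": 0}, {"x": 0, "y": 0, "z": -65, "rx": 0, "ry": 0, "rz": 0}, {"x": 0, "y": 0, "z": -95, "rx": 0, "ry": 0, "rz": 0}, {"x": 0, "y": 0, "z": -125, "rx": 0, "ry": 0, "rz": 0}, {"x": 0, "y": 0, "z": -150, "rx": 0, "ry": 0, "rz": 0}, {"x": 0, "y": 0, "z": -165, "rx": 0, "ry": 0, "rz": 0}, {"x": 0, "y": 0, "z": -170, "rx": 0, "ry": 0, "rz": 0}, {"x": 0, "y": 0, "z": -170, "rx": 0, "ry": 0, "rz": 0}])

```text
time: 15.25
tool_pos: [0.507, 0.1928, 0.2536]
tool_rot: [3.141, -0.0, 1.217]
contact_force: [-0.3, 1.1, -3.5]
opening: 0.0136
grip_force: 40.0
```

```bash
python3 - <<'E'
from h import *
c=read_camera('top')
# base fit by wood colour, top face z=.015
hsv=cv2.cvtColor(c['pixels'],cv2.COLOR_BGR2HSV); m=cv2.inRange(hsv,(5,70,110),(16,255,255)); m[:, :295]=0;m[:,395:]=0;m[:135]=0;m[215:]=0
m=cv2.morphologyEx(m,cv2.MORPH_OPEN,np.ones((3,3)))
px=np.argwhere(m)[:,::-1]; g=np.array([ray(c,p,.015)[:2] for p in px])
print('base',cv2.minAreaRect((g*1000).astype(np.float32)))
s=observe(); T=np.array(s['tool_pos']); R0=R.from_euler('xyz',s['tool_rot']); print(T,s['tool_rot'],s['contact_force'],s['opening'],s['time'])
for n in('top','side'):
  k=c if n=='top' else read_camera(n)
  for q in('bar',):
    for mm in mark_of(k,q): print(n,'bar in tool mm',(R0.inv().apply(np.array(mm['point'])-T)*1000).round(1),round(mm['confidence'],2))
u2=lambda k,p,w:cv2.resize(k['pixels'][int(p[1])-w:int(p[1])+w,int(p[0])-w:int(p[0])+w],(390,390),interpolation=cv2.INTER_CUBIC)
cv2.imwrite('pics/f.png',np.hstack([u2(c,proj(c,T-[0,0,.06])[0],45),u2(k,proj(k,T-[0,0,.06])[0],50)]))
m2=c['pixels'].copy(); 
E
```

```text
base ((534.3135986328125, -207.58895874023438), (132.3290557861328, 232.37249755859375), 9.063819885253906)
[0.5066 0.1927 0.2526] [-3.141   0.0005  1.2169] [-0.3374 -0.3297 -2.7851] 0.013777724663298761 15.3
top bar in tool mm [332.1  84.7 250. ] 0.81
top bar in tool mm [ -22.6 -281.2  254.9] 0.51
side bar in tool mm [ -21.3 -282.3  250.5] 0.95
side bar in tool mm [ 8.6  0.  82.8] 0.71
side bar in tool mm [336.   89.3 252.5] 0.7
```

View pics/f.png

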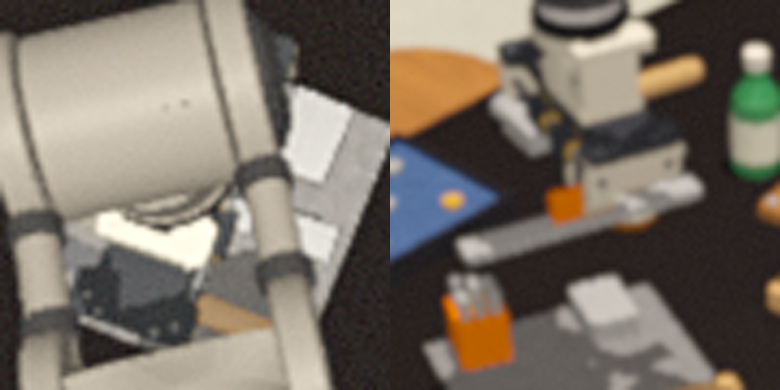

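The bar hangs level in the fingers with the orange grip up at (565,203) and its ends at (457,248) and (703,190). The pinch is on the side of the grip that I intended. I carry it over the jig.

```bash
sed -i 's/^YAW=.*; C=np.array.*; ex/YAW=.158; C=np.array([.5342,-.2082]); ex/' h.py; python3 - <<'E'
from h import *
p=jw(0,-.009,.2536-.047); print(p); go(p,np.pi/2+YAW)
E
```

```text
[ 0.5356 -0.2171  0.2066]
shift [-374.3  169.3   -1.6] turn [ -0.13   0.05 -29.33]
```

>>> arm_command(series=[{"x": -8, "y": 4, "z": 0, "rx": 0, "ry": 0, "rz": -0.6}, {"x": -25, "y": 11, "z": 0, "rx": 0, "ry": 0, "rz": -2}, {"x": -49, "y": 22, "z": 0, "rx": 0, "ry": 0, "rz": -4}, {"x": -79, "y": 36, "z": 0, "rx": 0, "ry": 0, "rz": -6}, {"x": -112, "y": 51, "z": 0, "rx": 0, "ry": 0, "rz": -9}, {"x": -147, "y": 66, "z": 0, "rx": 0, "ry": 0, "rz": -11.5}, {"x": -182, "y": 82, "z": 0, "rx": 0, "ry": 0, "rz": -14}, {"x": -217, "y": 98, "z": 0, "rx": 0, "ry": 0, "rz": -17}, {"x": -252, "y": 114, "z": 0, "rx": 0, "ry": 0, "rz": -20}, {"x": -286, "y": 129, "z": 0, "rx": 0, "ry": 0, "rz": -22.5}, {"x": -316, "y": 143, "z": 0, "rx": 0, "ry": 0, "rz": -25}, {"x": -341, "y": 154, "z": 0, "rx": 0, "ry": 0, "rz": -27}, {"x": -360, "y": 163, "z": 0, "rx": 0, "ry": 0, "rz": -28.3}, {"x": -371, "y": 168, "z": 0, "rx": 0, "ry": 0, "rz": -29.1}, {"x": -374, "y": 169, "z": 0, "rx": 0, "ry": 0, "rz": -29.3}, {"x": -374, "y": 169, "z": 0, "rx": 0, "ry": 0, "rz": -29.3}])

```text
time: 17.05
tool_pos: [0.5355, -0.217, 0.2525]
tool_rot: [-3.141, -0.001, 1.727]
contact_force: [-0.3, 0.7, -2.0]
opening: 0.0136
grip_force: 40.0
```

>>> arm_command(series=[{"x": 0, "y": 0, "z": 20, "rx": 0, "ry": 0, "rz": 0}, {"x": 0, "y": 0, "z": 45, "rx": 0, "ry": 0, "rz": 0}, {"x": 0, "y": 0, "z": 65, "rx": 0, "ry": 0, "rz": 0}, {"x": 0, "y": 0, "z": 80, "rx": 0, "ry": 0, "rz": 0}, {"x": 0, "y": 0, "z": 85, "rx": 0, "ry": 0, "rz": 0}, {"x": 0, "y": 0, "z": 85, "rx": 0, "ry": 0, "rz": 0}])

```text
time: 17.65
tool_pos: [0.5357, -0.2158, 0.1676]
tool_rot: [-3.14, -0.001, 1.729]
contact_force: [-0.1, -0.5, -3.6]
opening: 0.0139
grip_force: 40.0
```

```bash
python3 - <<'E'
from h import *
s=observe(); T=np.array(s['tool_pos']); R0=R.from_euler('xyz',s['tool_rot']); print(T,s['tool_rot'],s['contact_force'],s['opening'],s['time'])
c=read_camera('top'); d=read_camera('side')
for k in(c,d):
  for mm in mark_of(k,'bar'):
    p=np.array(mm['point'])
    if abs(p[1]+.2)<.1: print('bar in jig',((p[:2]-C)@np.c_[ex,ey]*1000).round(1),p[2],'tool',(R0.inv().apply(p-T)*1000).round(1),round(mm['confidence'],2))
u=proj(d,jw(0,0,.09))[0].astype(int); w=48
im=cv2.resize(d['pixels'][u[1]-w:u[1]+w,u[0]-w:u[0]+w],(576,576),interpolation=cv2.INTER_CUBIC)
def cr(p,c,u,w,f): return tuple(int(v) for v in (proj(c,p)[0]-u+w)*f)
bz=T[2]-.0803
for y in(-.1,.1):
  for x in(-.011,.011): cv2.circle(im,cr(jw(x,y,bz+.01),d,u,w,6),3,(255,0,255),1)
for p in [jw(0,.092,.046),jw(0,-.092,.046),jw(.032,.092,.061),jw(-.032,.092,.061),jw(.032,.068,.061),jw(-.065,.115,.015),jw(.065,.115,.015)]: cv2.circle(im,cr(p,d,u,w,6),3,(0,255,0),1)
cv2.imwrite('pics/g.png',im)
E
```

```text
[ 0.5357 -0.2158  0.1676] [-3.1405 -0.0009  1.7289] [-0.0702 -0.4732 -3.6275] 0.013865652376565084 17.65
bar in jig [-3.7  7.3] 0.0856 tool [15.  -3.9 82. ] 0.67
bar in jig [ 1.  -0.1] 0.0876 tool [ 7.6  0.8 80. ] 0.49
```

View pics/g.png

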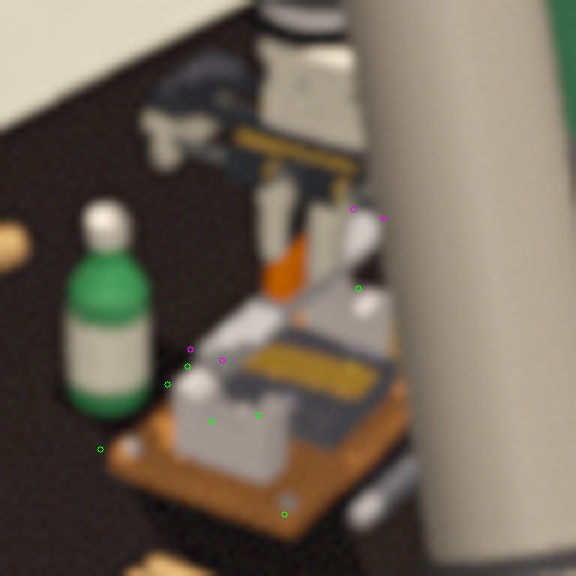

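The side view shows the bar's near end at about (215,350), just above the near upright's notch at (235,405). The hasp is clear, and the bottle's cap at (107,225) is off the gripper. The overlay sits a few pixels left of both the bar and the jig alike, so that is camera bias. I lower the bar gently.

>>> arm_command(series=[{"x": 0, "y": 0, "z": 10, "rx": 0, "ry": 0, "rz": 0}, {"x": 0, "y": 0, "z": 18, "rx": 0, "ry": 0, "rz": 0}, {"x": 0, "y": 0, "z": 24, "rx": 0, "ry": 0, "rz": 0}, {"x": 0, "y": 0, "z": 29, "rx": 0, "ry": 0, "rz": 0}, {"x": 0, "y": 0, "z": 33, "rx": 0, "ry": 0, "rz": 0}, {"x": 0, "y": 0, "z": 33, "rx": 0, "ry": 0, "rz": 0}])

```text
time: 18.45
tool_pos: [0.5356, -0.2165, 0.1343]
tool_rot: [-3.141, -0.001, 1.728]
contact_force: [-0.4, -0.7, -2.9]
opening: 0.0138
grip_force: 40.0
```

>>> arm_command(series=[{"x": 0, "y": 0, "z": 2, "rx": 0, "ry": 0, "rz": 0}, {"x": 0, "y": 0, "z": 4, "rx": 0, "ry": 0, "rz": 0}, {"x": 0, "y": 0, "z": 6, "rx": 0, "ry": 0, "rz": 0}, {"x": 0, "y": 0, "z": 6, "rx": 0, "ry": 0, "rz": 0}])

```text
time: 18.85
tool_pos: [0.5358, -0.2165, 0.1288]
tool_rot: [-3.141, -0.0, 1.728]
contact_force: [-0.2, -0.7, -3.1]
opening: 0.0137
grip_force: 40.0
```

>>> arm_command(series=[{"x": 0, "y": 0, "z": 1, "rx": 0, "ry": 0, "rz": 0}, {"x": 0, "y": 0, "z": 1.5, "rx": 0, "ry": 0, "rz": 0}, {"x": 0, "y": 0, "z": 2, "rx": 0, "ry": 0, "rz": 0}, {"x": 0, "y": 0, "z": 2, "rx": 0, "ry": 0, "rz": 0}])

```text
time: 19.25
tool_pos: [0.5359, -0.2166, 0.127]
tool_rot: [-3.142, 0.0, 1.728]
contact_force: [0.6, 0.1, -3.0]
opening: 0.0136
grip_force: 40.0
```

>>> arm_command(series=[{"x": 0, "y": 0, "z": 0.5, "rx": 0, "ry": 0, "rz": 0}, {"x": 0, "y": 0, "z": 1, "rx": 0, "ry": 0, "rz": 0}, {"x": 0, "y": 0, "z": 1, "rx": 0, "ry": 0, "rz": 0}])

```text
time: 19.55
tool_pos: [0.5359, -0.2166, 0.1263]
tool_rot: [3.141, 0.0, 1.728]
contact_force: [-0.2, -0.4, -1.4]
opening: 0.0136
grip_force: 40.0
```

>>> arm_command(series=[{"x": 0, "y": 0, "z": 0.5, "rx": 0, "ry": 0, "rz": 0}, {"x": 0, "y": 0, "z": 0.5, "rx": 0, "ry": 0, "rz": 0}, {"x": 0, "y": 0, "z": 0.5, "rx": 0, "ry": 0, "rz": 0}])

```text
time: 19.85
tool_pos: [0.5359, -0.2166, 0.1263]
tool_rot: [3.141, 0.0, 1.728]
contact_force: [-3.1, 1.2, 5.4]
opening: 0.0137
grip_force: 40.0
```

>>> arm_command(series=[{"x": 0, "y": 0, "z": 0, "rx": 0, "ry": 0, "rz": 0}, {"x": 0, "y": 0, "z": 0, "rx": 0, "ry": 0, "rz": 0}, {"x": 0, "y": 0, "z": 0, "rx": 0, "ry": 0, "rz": 0}, {"x": 0, "y": 0, "z": 0, "rx": 0, "ry": 0, "rz": 0}], hand=40)

```text
time: 20.25
tool_pos: [0.536, -0.2166, 0.1254]
tool_rot: [3.142, 0.0, 1.728]
contact_force: [-0.3, 1.1, 0.3]
opening: 0.0381
grip_force: 0.0
```

>>> arm_command(series=[{"x": 0, "y": 0, "z": -10, "rx": 0, "ry": 0, "rz": 0}, {"x": 0, "y": 0, "z": -40, "rx": 0, "ry": 0, "rz": 0}, {"x": 0, "y": 0, "z": -80, "rx": 0, "ry": 0, "rz": 0}, {"x": 0, "y": 0, "z": -120, "rx": 0, "ry": 0, "rz": 0}, {"x": 150, "y": 0, "z": -140, "rx": 0, "ry": 0, "rz": 0}, {"x": 150, "y": 0, "z": -140, "rx": 0, "ry": 0, "rz": 0}, {"x": 150, "y": 0, "z": -140, "rx": 0, "ry": 0, "rz": 0}, {"x": 220, "y": 0, "z": -140, "rx": 0, "ry": 0, "rz": 0}, {"x": 220, "y": 0, "z": -140, "rx": 0, "ry": 0, "rz": 0}])

```text
time: 21.15
tool_pos: [0.5003, 0.0042, 0.2667]
tool_rot: [3.14, -0.001, 1.731]
contact_force: [0.6, -0.1, 0.6]
opening: 0.0397
grip_force: 0.0
```

```bash
python3 - <<'E'
from h import *
s=observe(); print(s['time'],s['tool_pos'])
c=read_camera('top'); d=read_camera('side')
for k,n in((c,'top'),(d,'side')):
  for q in('bar','notch_a','jig','hasp_grip'):
   for mm in mark_of(k,q):
    p=np.array(mm['point'])
    if abs(p[1]+.2)<.13: print(n,q,'in jig',((p[:2]-C)@np.c_[ex,ey]*1000).round(1),p[2].round(4),round(mm['confidence'],2))
r=[t for t in trace(c,'bar')]
for t in r:
    px=np.argwhere(t['pixels'])[:,::-1]; g=np.array([ray(c,p,.056)[:2] for p in px])
    if abs(g[:,1].mean()+.2)<.05:
        j=(g-C)@np.c_[ex,ey]*1000; print('trace bar jig y',j[:,1].min(),j[:,1].max(),'x',j[:,0].min(),j[:,0].max())
v=proj(c,jw(0,0,.05))[0].astype(int); w=48
cv2.imwrite('pics/h.png',cv2.resize(c['pixels'][v[1]-w:v[1]+w,v[0]-w:v[0]+w],(576,576),interpolation=cv2.INTER_CUBIC))
E
```

```text
21.15 [0.5003 0.0042 0.2667]
top bar in jig [-5.5  5.5] 0.0465 0.86
top notch_a in jig [ 0.8 77.7] 0.047 0.89
top notch_a in jig [  1.7 -79. ] 0.0455 0.59
top jig in jig [-6.9 -4.2] -0.0003 0.69
top hasp_grip in jig [-73.4 -82.5] 0.1483 0.6
top hasp_grip in jig [-2.7 -4. ] 0.0028 0.54
side bar in jig [-1.5 -1.8] 0.0452 0.75
side notch_a in jig [ -2.4 -82. ] 0.0447 0.9
side notch_a in jig [-2.8 81.8] 0.0472 0.67
side notch_a in jig [-1.5 -3.9] 0.0022 0.35
side jig in jig [-0.7 -2.7] 0.0001 0.55
side hasp_grip in jig [-68.7 -83. ] 0.1506 0.42
trace bar jig y -97.19909824864796 59.68839536816389 x -9.316540329758258 14.341228723989635
```

View pics/h.png

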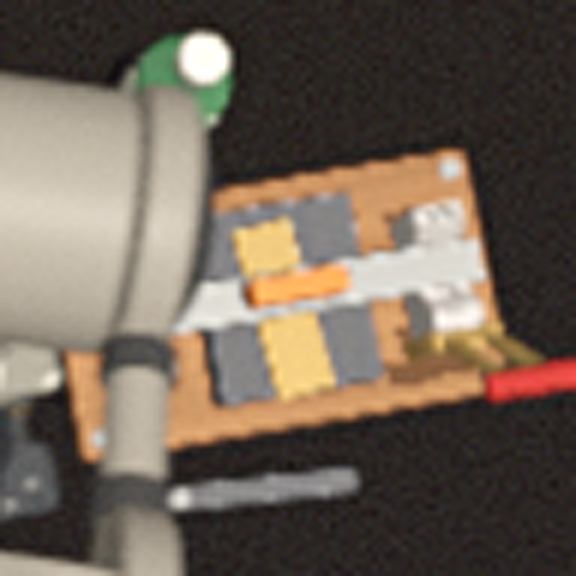

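The bar lies in both notches with the orange grip up at (300,285) and its -y end at (483,262). The arm hides the other end, so I step aside to check that the ends stick out evenly.

>>> arm_command(series=[{"x": 190, "y": 0, "z": 0, "rx": 0, "ry": 0, "rz": 0}, {"x": 190, "y": 0, "z": 0, "rx": 0, "ry": 0, "rz": 0}, {"x": 190, "y": 0, "z": 0, "rx": 0, "ry": 0, "rz": 0}, {"x": 190, "y": 0, "z": 0, "rx": 0, "ry": 0, "rz": 0}, {"x": 190, "y": 0, "z": 0, "rx": 0, "ry": 0, "rz": 0}])

```text
time: 22.2
tool_pos: [0.4707, 0.192, 0.2654]
tool_rot: [-3.142, -0.001, 1.733]
contact_force: [0.0, 0.4, -0.2]
opening: 0.0399
grip_force: 0.0
```

```bash
python3 - <<'E'
from h import *
s=observe(); print(s['time'],s['tool_pos'])
c=read_camera('top'); d=read_camera('side')
for k,n in((c,'top'),(d,'side')):
  for q,z in (('bar',.056),('jig',.015)):
   for t in trace(k,q):
    px=np.argwhere(t['pixels'])[:,::-1]; g=np.array([ray(k,p,z)[:2] for p in px])
    if abs(g[:,1].mean()+.2)<.06:
        j=(g-C)@np.c_[ex,ey]*1000; print(n,q,'y',j[:,1].min().round(1),j[:,1].max().round(1),'x',j[:,0].min().round(1),j[:,0].max().round(1))
hsv=cv2.cvtColor(c['pixels'],cv2.COLOR_BGR2HSV); m=cv2.inRange(hsv,(5,70,110),(16,255,255)); m[:, :295]=0;m[:,395:]=0;m[:135]=0;m[215:]=0
m=cv2.morphologyEx(m,cv2.MORPH_OPEN,np.ones((3,3)))
g=np.array([ray(c,p,.015)[:2] for p in np.argwhere(m)[:,::-1]]); j=(g-C)@np.c_[ex,ey]*1000
print('base',cv2.minAreaRect((g*1000).astype(np.float32)),j.min(0),j.max(0))
# brightness profile along bar centreline at bar top height
S=np.linspace(-.125,.125,126)
for x in (-.004,.0,.004):
  P=proj(c,np.array([jw(x,y,.056) for y in S])).astype(np.float32)
  gr=cv2.remap(cv2.cvtColor(c['pixels'],cv2.COLOR_BGR2HSV)[...,1],P[:,0].reshape(1,-1),P[:,1].reshape(1,-1),cv2.INTER_LINEAR)[0]
  print(x,list(zip((S[:22]*1000).astype(int),gr[:22])),list(zip((S[-22:]*1000).astype(int),gr[-22:])))
v=proj(c,jw(0,0,.05))[0].astype(int); w=40
a=cv2.resize(c['pixels'][v[1]-w:v[1]+w,v[0]-w:v[0]+w],(400,400),interpolation=cv2.INTER_CUBIC)
v=proj(d,jw(0,0,.05))[0].astype(int)
b=cv2.resize(d['pixels'][v[1]-w:v[1]+w,v[0]-w:v[0]+w],(400,400),interpolation=cv2.INTER_CUBIC)
cv2.imwrite('pics/i.png',np.hstack([a,b]))
E
```

```text
22.2 [0.4707 0.192  0.2654]
top bar y -97.8 101.7 x -8.6 13.7
top bar y 10.2 70.7 x 85.8 142.7
top jig y -149.8 117.3 x -68.4 67.0
side bar y -93.3 108.4 x -20.4 19.2
side jig y -320.5 132.9 x -73.5 61.3
base ((534.3155517578125, -207.5318603515625), (132.39892578125, 232.2245330810547), 8.942182540893555) [ -66.1549 -115.5612] [ 66.377  116.7702]
-0.004 [(np.int64(-125), np.uint8(46)), (np.int64(-123), np.uint8(51)), (np.int64(-121), np.uint8(50)), (np.int64(-119), np.uint8(46)), (np.int64(-117), np.uint8(43)), (np.int64(-115), np.uint8(39)), (np.int64(-113), np.uint8(46)), (np.int64(-111), np.uint8(52)), (np.int64(-109), np.uint8(41)), (np.int64(-107), np.uint8(55)), (np.int64(-105), np.uint8(81)), (np.int64(-103), np.uint8(99)), (np.int64(-101), np.uint8(87)), (np.int64(-99), np.uint8(43)), (np.int64(-97), np.uint8(23)), (np.int64(-95), np.uint8(13)), (np.int64(-93), np.uint8(11)), (np.int64(-91), np.uint8(10)), (np.int64(-89), np.uint8(11)), (np.int64(-87), np.uint8(12)), (np.int64(-84), np.uint8(12)), (np.int64(-82), np.uint8(12))] [(np.int64(83), np.uint8(11)), (np.int64(84), n
[... 2708 characters left out ...]
, np.uint8(13))] [(np.int64(83), np.uint8(11)), (np.int64(84), np.uint8(12)), (np.int64(87), np.uint8(12)), (np.int64(89), np.uint8(11)), (np.int64(91), np.uint8(12)), (np.int64(93), np.uint8(12)), (np.int64(95), np.uint8(11)), (np.int64(97), np.uint8(10)), (np.int64(99), np.uint8(10)), (np.int64(101), np.uint8(13)), (np.int64(103), np.uint8(49)), (np.int64(105), np.uint8(104)), (np.int64(107), np.uint8(134)), (np.int64(109), np.uint8(143)), (np.int64(111), np.uint8(133)), (np.int64(113), np.uint8(128)), (np.int64(114), np.uint8(125)), (np.int64(117), np.uint8(126)), (np.int64(119), np.uint8(132)), (np.int64(121), np.uint8(137)), (np.int64(123), np.uint8(142)), (np.int64(125), np.uint8(96))]
```

View pics/i.png

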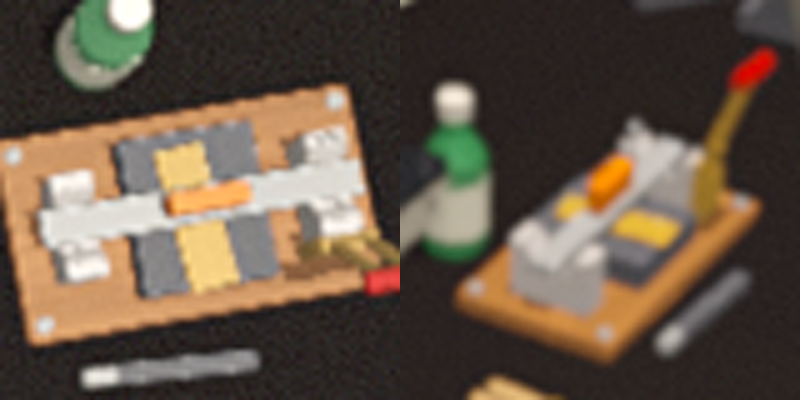

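The bar sits flat in both notches over the blank, with ends at (40,225) and (362,180) in the left view. It is within about 2 mm of even. The hasp leans back with its handle at (752,68) in the right view. Next I close it.

```bash
python3 - <<'E'
from h import *
go([.4735,-.2985,.21],.158)
E
```

```text
shift [-479.9  -73.7    8.6] turn [ 0.01  0.02 89.85]
```

>>> arm_command(series=[{"x": -240, "y": -37, "z": 4, "rx": 0, "ry": 0, "rz": 45}, {"x": -240, "y": -37, "z": 4, "rx": 0, "ry": 0, "rz": 45}, {"x": -240, "y": -37, "z": 4, "rx": 0, "ry": 0, "rz": 45}, {"x": -240, "y": -37, "z": 4, "rx": 0, "ry": 0, "rz": 45}, {"x": -240, "y": -37, "z": 4, "rx": 0, "ry": 0, "rz": 45}, {"x": -480, "y": -74, "z": 8, "rx": 0, "ry": 0, "rz": 89.8}, {"x": -480, "y": -74, "z": 8, "rx": 0, "ry": 0, "rz": 89.8}, {"x": -480, "y": -74, "z": 8, "rx": 0, "ry": 0, "rz": 89.8}, {"x": -480, "y": -74, "z": 8, "rx": 0, "ry": 0, "rz": 89.8}, {"x": -480, "y": -74, "z": 8, "rx": 0, "ry": 0, "rz": 89.8}, {"x": -480, "y": -74, "z": 8, "rx": 0, "ry": 0, "rz": 89.8}, {"x": -480, "y": -74, "z": 8, "rx": 0, "ry": 0, "rz": 89.8}, {"x": -480, "y": -74, "z": 8, "rx": 0, "ry": 0, "rz": 89.8}, {"x": -480, "y": -74, "z": 8, "rx": 0, "ry": 0, "rz": 89.8}], hand=70, squeeze=15)

```text
time: 23.9
tool_pos: [0.4736, -0.2968, 0.2577]
tool_rot: [3.142, -0.0, 0.163]
contact_force: [0.2, 1.1, -0.4]
opening: 0.0699
grip_force: 0.0
```

```bash
python3 - <<'E'
from h import *
print(observe()['time']); go([.4735,-.2985,.152],.158)
E
```

```text
23.9
shift [-0.4  1.6 58.7] turn [ 0.   -0.    0.28]
```

>>> arm_command(series=[{"x": 0, "y": 1.5, "z": 25, "rx": 0, "ry": 0, "rz": 0.3}, {"x": 0, "y": 1.5, "z": 45, "rx": 0, "ry": 0, "rz": 0.3}, {"x": 0, "y": 1.5, "z": 59, "rx": 0, "ry": 0, "rz": 0.3}, {"x": 0, "y": 1.5, "z": 59, "rx": 0, "ry": 0, "rz": 0.3}])

```text
time: 24.3
tool_pos: [0.4734, -0.2973, 0.1969]
tool_rot: [-3.139, 0.003, 0.158]
contact_force: [0.3, -0.7, 0.1]
opening: 0.0699
grip_force: 0.0
```

>>> arm_command(series=[{"x": 0, "y": 0, "z": 0, "rx": 0, "ry": 0, "rz": 0}, {"x": 0, "y": 0, "z": 0, "rx": 0, "ry": 0, "rz": 0}, {"x": 0, "y": 0, "z": 0, "rx": 0, "ry": 0, "rz": 0}, {"x": 0, "y": 0, "z": 0, "rx": 0, "ry": 0, "rz": 0}, {"x": 0, "y": 0, "z": 0, "rx": 0, "ry": 0, "rz": 0}], hand=30)

```text
time: 24.8
tool_pos: [0.4741, -0.2988, 0.1993]
tool_rot: [3.141, -0.001, 0.156]
contact_force: [-1.8, 0.9, 4.1]
opening: 0.0436
grip_force: 15.0
```

Pinched. I swing the hasp over along the arc.

>>> arm_command(series=[{"x": 4, "y": 0, "z": -1.5, "rx": 0, "ry": 0, "rz": 0}, {"x": 10, "y": 0, "z": -3.6, "rx": 0, "ry": 0, "rz": 0}, {"x": 17, "y": 0, "z": -5.2, "rx": 0, "ry": 0, "rz": 0}, {"x": 23, "y": 0, "z": -6.3, "rx": 0, "ry": 0, "rz": 0}, {"x": 34.6, "y": 0, "z": -7, "rx": 0, "ry": 0, "rz": 0}, {"x": 42, "y": 0, "z": -6.6, "rx": 0, "ry": 0, "rz": 0}, {"x": 49.7, "y": 0, "z": -5.7, "rx": 0, "ry": 0, "rz": 0}, {"x": 56, "y": 0, "z": -4.3, "rx": 0, "ry": 0, "rz": 0}, {"x": 62.7, "y": 0, "z": -2.5, "rx": 0, "ry": 0, "rz": 0}, {"x": 69, "y": 0, "z": 0, "rx": 0, "ry": 0, "rz": 0}, {"x": 75, "y": 0, "z": 2.7, "rx": 0, "ry": 0, "rz": 0}, {"x": 81, "y": 0, "z": 6, "rx": 0, "ry": 0, "rz": 0}, {"x": 86.4, "y": 0, "z": 9.6, "rx": 0, "ry": 0, "rz": 0}, {"x": 91.7, "y": 0, "z": 13.8, "rx": 0, "ry": 0, "rz": 0}, {"x": 96.6, "y": 0, "z": 18.2, "rx": 0, "ry": 0, "rz": 0}, {"x": 96.6, "y": 0, "z": 18.2, "rx": 0, "ry": 0, "rz": 0}])

```text
time: 26.4
tool_pos: [0.5703, -0.2835, 0.1799]
tool_rot: [3.142, -0.001, 0.156]
contact_force: [-1.3, 0.7, -1.2]
opening: 0.0433
grip_force: 15.0
```

>>> arm_command(series=[{"x": 4.6, "y": 0, "z": 4.8, "rx": 0, "ry": 0, "rz": 0}, {"x": 8.9, "y": 0, "z": 9.9, "rx": 0, "ry": 0, "rz": 0}, {"x": 12.7, "y": 0, "z": 15.4, "rx": 0, "ry": 0, "rz": 0}, {"x": 16.1, "y": 0, "z": 21.1, "rx": 0, "ry": 0, "rz": 0}, {"x": 20, "y": 0, "z": 29.1, "rx": 0, "ry": 0, "rz": 0}, {"x": 23, "y": 0, "z": 37.5, "rx": 0, "ry": 0, "rz": 0}, {"x": 25.2, "y": 0, "z": 46.1, "rx": 0, "ry": 0, "rz": 0}, {"x": 26.6, "y": 0, "z": 54.9, "rx": 0, "ry": 0, "rz": 0}, {"x": 26.6, "y": 0, "z": 54.9, "rx": 0, "ry": 0, "rz": 0}])

```text
time: 27.3
tool_pos: [0.5964, -0.2795, 0.1239]
tool_rot: [-3.141, -0.001, 0.156]
contact_force: [3.1, 3.3, 0.7]
opening: 0.0441
grip_force: 15.0
```

>>> arm_command(series=[{"x": 0.4, "y": 0, "z": 3, "rx": 0, "ry": 0, "rz": 0}, {"x": 0.4, "y": 0, "z": 6, "rx": 0, "ry": 0, "rz": 0}, {"x": 0.4, "y": 0, "z": 9, "rx": 0, "ry": 0, "rz": 0}, {"x": 0.4, "y": 0, "z": 9, "rx": 0, "ry": 0, "rz": 0}])

```text
time: 27.7
tool_pos: [0.5965, -0.2794, 0.1162]
tool_rot: [3.141, -0.001, 0.156]
contact_force: [2.9, 5.0, 0.2]
opening: 0.0434
grip_force: 15.0
```

>>> arm_command(series=[{"x": 0, "y": 0, "z": 1.5, "rx": 0, "ry": 0, "rz": 0}, {"x": 0, "y": 0, "z": 3, "rx": 0, "ry": 0, "rz": 0}, {"x": 0, "y": 0, "z": 4, "rx": 0, "ry": 0, "rz": 0}, {"x": 0, "y": 0, "z": 4, "rx": 0, "ry": 0, "rz": 0}])

```text
time: 28.1
tool_pos: [0.5966, -0.2795, 0.1154]
tool_rot: [3.14, -0.002, 0.156]
contact_force: [-3.5, 7.2, 18.6]
opening: 0.0433
grip_force: 15.0
```

>>> arm_command(series=[{"x": 0, "y": 0, "z": -3, "rx": 0, "ry": 0, "rz": 0}, {"x": 0, "y": 0, "z": -3, "rx": 0, "ry": 0, "rz": 0}, {"x": 0, "y": 0, "z": -3, "rx": 0, "ry": 0, "rz": 0}, {"x": 0, "y": 0, "z": -3, "rx": 0, "ry": 0, "rz": 0}], hand=66)

```text
time: 28.5
tool_pos: [0.5958, -0.28, 0.1148]
tool_rot: [-3.142, 0.001, 0.155]
contact_force: [0.2, 1.1, 0.4]
opening: 0.0653
grip_force: 0.0
```

>>> arm_command(series=[{"x": 0, "y": 0, "z": -15, "rx": 0, "ry": 0, "rz": 0}, {"x": 0, "y": 0, "z": -40, "rx": 0, "ry": 0, "rz": 0}, {"x": 0, "y": 0, "z": -40, "rx": 0, "ry": 0, "rz": 0}])

```text
time: 28.8
tool_pos: [0.5978, -0.2807, 0.1599]
tool_rot: [3.137, -0.006, 0.156]
contact_force: [-0.0, -0.4, 0.1]
opening: 0.0657
grip_force: 0.0
```

>>> arm_command(series=[{"x": 0, "y": 0, "z": 0, "rx": 0, "ry": 0, "rz": 0}, {"x": 0, "y": 0, "z": 0, "rx": 0, "ry": 0, "rz": 0}, {"x": 0, "y": 0, "z": 0, "rx": 0, "ry": 0, "rz": 0}, {"x": 0, "y": 0, "z": 0, "rx": 0, "ry": 0, "rz": 0}, {"x": 0, "y": 0, "z": 0, "rx": 0, "ry": 0, "rz": 0}, {"x": 0, "y": 0, "z": 0, "rx": 0, "ry": 0, "rz": 0}], hand=3)

```text
time: 29.4
tool_pos: [0.5961, -0.2796, 0.1552]
tool_rot: [-3.141, 0.0, 0.156]
contact_force: [0.2, 0.3, 0.8]
opening: 0.0229
grip_force: 0.0
```

>>> arm_command(series=[{"x": 0, "y": 0, "z": 8, "rx": 0, "ry": 0, "rz": 0}, {"x": 0, "y": 0, "z": 14, "rx": 0, "ry": 0, "rz": 0}, {"x": 0, "y": 0, "z": 17, "rx": 0, "ry": 0, "rz": 0}, {"x": 0, "y": 0, "z": 19, "rx": 0, "ry": 0, "rz": 0}, {"x": 0, "y": 0, "z": 20, "rx": 0, "ry": 0, "rz": 0}, {"x": 0, "y": 0, "z": 20, "rx": 0, "ry": 0, "rz": 0}])

```text
time: 30.0
tool_pos: [0.5959, -0.2795, 0.136]
tool_rot: [-3.142, 0.0, 0.156]
contact_force: [-2.8, 1.1, 4.7]
opening: 0.0029
grip_force: 1.9
```

>>> arm_command(series=[{"x": 0, "y": 0, "z": 1.5, "rx": 0, "ry": 0, "rz": 0}, {"x": 0, "y": 0, "z": 3, "rx": 0, "ry": 0, "rz": 0}, {"x": 0, "y": 0, "z": 3, "rx": 0, "ry": 0, "rz": 0}])

```text
time: 30.3
tool_pos: [0.596, -0.2796, 0.1353]
tool_rot: [3.141, -0.001, 0.156]
contact_force: [-6.8, 3.4, 16.3]
opening: 0.003
grip_force: 8.5
```

>>> arm_command(series=[{"x": 0, "y": 0, "z": -20, "rx": 0, "ry": 0, "rz": 0}, {"x": 0, "y": 0, "z": -60, "rx": 0, "ry": 0, "rz": 0}, {"x": 0, "y": 0, "z": -110, "rx": 0, "ry": 0, "rz": 0}, {"x": 0, "y": 0, "z": -140, "rx": 0, "ry": 0, "rz": 0}, {"x": -60, "y": -250, "z": -140, "rx": 0, "ry": 0, "rz": 0}, {"x": -60, "y": -250, "z": -140, "rx": 0, "ry": 0, "rz": 0}, {"x": -60, "y": -250, "z": -140, "rx": 0, "ry": 0, "rz": 0}, {"x": -60, "y": -250, "z": -140, "rx": 0, "ry": 0, "rz": 0}, {"x": -120, "y": -460, "z": -140, "rx": 0, "ry": 0, "rz": 0}, {"x": -120, "y": -460, "z": -140, "rx": 0, "ry": 0, "rz": 0}, {"x": -120, "y": -460, "z": -140, "rx": 0, "ry": 0, "rz": 0}, {"x": -120, "y": -460, "z": -140, "rx": 0, "ry": 0, "rz": 0}, {"x": -120, "y": -460, "z": -140, "rx": 0, "ry": 0, "rz": 0}, {"x": -120, "y": -460, "z": -140, "rx": 0, "ry": 0, "rz": 0}])

```text
time: 31.7
tool_pos: [0.4044, 0.1589, 0.2727]
tool_rot: [-3.141, -0.001, 0.158]
contact_force: [0.2, -0.1, -0.8]
opening: 0.0028
grip_force: 0.0
```

```bash
python3 - <<'E'
from h import *
s=observe(); print(s['time'],s['tool_pos'])
c=read_camera('top'); d=read_camera('side')
for k,n in((c,'top'),(d,'side')):
  for q in('hasp_grip','bar','notch_a','blank'):
   for mm in mark_of(k,q):
    p=np.array(mm['point'])
    if abs(p[1]+.2)<.13: print(n,q,((p[:2]-C)@np.c_[ex,ey]*1000).round(1),p[2].round(4),round(mm['confidence'],2))
S=np.linspace(-.112,.112,225)
for x in (-.004,.0,.004):
  P=proj(c,np.array([jw(x,y,.056) for y in S])).astype(np.float32)
  gr=cv2.remap(cv2.cvtColor(c['pixels'],cv2.COLOR_BGR2HSV)[...,1],P[:,0].reshape(1,-1),P[:,1].reshape(1,-1),cv2.INTER_LINEAR)[0]
  lo=[y for y,v in zip(S,gr) if y<-.09 and v<45]; hi=[y for y,v in zip(S,gr) if y>.09 and v<45]; print(x,min(lo),max(hi))
w=40; o=[]
for k in(c,d):
  v=proj(k,jw(0,0,.05))[0].astype(int); o.append(cv2.resize(k['pixels'][v[1]-w:v[1]+w,v[0]-w:v[0]+w],(400,400),interpolation=cv2.INTER_CUBIC))
cv2.imwrite('pics/j.png',np.hstack(o))
E
```

```text
31.7 [0.4044 0.1589 0.2727]
top hasp_grip [ 46.7 -83.7] 0.0633 0.64
top bar [-2.3  6.7] 0.0466 0.66
top notch_a [ 1.1 80.2] 0.047 0.87
top blank [-3.9  2.7] 0.0446 0.66
side hasp_grip [ 51.3 -85.3] 0.0688 0.69
side bar [-2.2 -0.7] 0.0459 0.72
side notch_a [ -1.5 -79.1] 0.0446 0.86
side notch_a [-3.7 82.4] 0.0471 0.67
side blank [-96.   14.1] 0.0029 0.7
-0.004 -0.109 0.102
0.0 -0.112 0.103
0.004 -0.109 0.102
```

View pics/j.png

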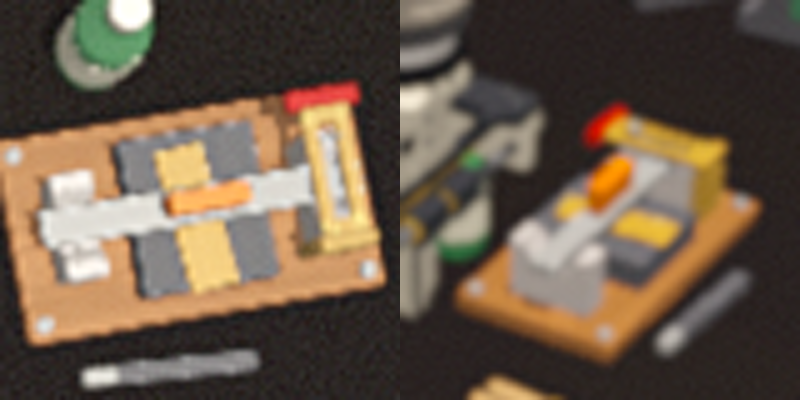

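The hasp lies level across the bar with its handle at (322,97) in the left view and (607,125) in the right. The bar is seated in both notches, and the blank and the other tools have not moved. I hand the job in.

```bash
python3 -c "
from cell import *
print(hand_in())"
```

```text
the job is handed in; nothing more can be done
None
```

The steel hold-down bar, orange grip up, lies in both notches across the blank with its ends even to within about 2 mm, the hasp is swung fully down over it, and the job is handed in (verdict not shown).

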